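# Clear the bench scale's pan and hold its zeroing lever

## Robot

A 7-joint arm with a two-finger parallel gripper is mounted at the origin on the work surface. World frame = base frame: x ahead of the robot, y to its left, z up, the work surface at z = 0. Lengths are in mm, angles in rad, forces in N, time in s.
With the tool pointing down it reaches from about 400 to 875 mm from the base axis. Payload 4.4 kg.
Tool frame: the origin (TCP) lies midway between the tips of the shut fingers; the grasp point (between the pads) lies 19 mm behind it; z points along the fingers, y is the line along which they close (so a half turn about z gives the same grasp; the last joint's range is limited). The gripper opens to 85 mm and grips with 20 to 120 N. Pads are 22 mm wide; open, the fingers measure 114 mm over their backs; the gripper's body (76 mm by 85 mm) begins 54 mm behind the grasp point. The pads swing forward as they close: fully open they stand 13 mm farther back than shut.
Start: joints at [1.244, 0.628, 0.038, 1.517, -0.027, 0.996, -0.02], TCP at [167.632, -628.026, 231.313] pointing down, gripper open.
Joint ranges: [-3.06, 3.06], [-0.37, 2.12], [-1.25, 1.32], [0.18, 2.47], [-1.1, 4.24], [0.23, 1.98], [-2.94, 2.94]. Speed limits (rad/s): [2.57, 2.57, 3.14, 3.14, 3.14, 3.14, 3.14].

## Interface

Orientations are given as [roll, pitch, yaw] about the fixed x, y, z axes, in that order (R = Rz(yaw) Ry(pitch) Rx(roll)).
In Python, from cell import telemetry, eyes, ctrl, finder gives the robot as it stands.
- The arm moves only by the tool move_arm, never from a script. Its argument "steps" is a list of rows, each a list of 7 numbers: the turn, a rotation vector about the world's x, y, z in degrees, then the shift along the world's x, y, z in m, then the finger opening in m, from 0 to 0.0854. A call has 1 to 5 rows; each row shifts and turns the commanded pose from where the row before left it; what a row does not reach is not made up. A row lasts 1/10 s, in which the tool goes at most 50 mm and 8.59 degrees, less where a joint would pass 70% of its speed; a pose out of reach is approached as far as the arm can. A call with a gripper value outside its range is refused whole. The fingers move at their own pace and stop on an object; the grip force is fixed at half the most. Time passes only in rows, so rows that do not move let the fingers close. It gives the time, the measured TCP pose, the force, the opening and the grip force at its end, in the units of the state.
- telemetry.read_state(): the state, without advancing time (a new reading comes with each control period).
- eyes.get_image(name): name is "side" or "top" or "wrist"; returns (picture, depth): 480x640x3 uint8, blue, green, red; 480x640 float32, mm along the optical axis (not along the pixel's ray), 0 where there is no reading.
- eyes.calibration(name): a dict with "fx", "fy", "cx", "cy" (pixels), "position" and "attitude" of the camera in the world. Camera axes: x right, y down, z forward; pixel columns grow to the right and rows downward; lengths in mm; the calibration is good to about 2 mm. A picture is of the moment at which its call begins: read the wrist's pose just before it. calibration takes no time and is no camera call; for the wrist camera it gives the pose at the moment of the call.
- ctrl.finish_job(): hands the job in; it is judged then, once.
Trained networks look in the newest picture that a camera, given by its name, has taken for a name from the list of things; names that differ only in an ending like _2 or _b are one class to them, and where a whole thing is asked for, a point or a joint stands for the part that bears it (a point fixed in the world has none). Each returns a list of dicts, best first, with "confidence" (0 to 1); they miss things now and then, are a little off and sometimes report something else, mostly with a low value. They report only what shows in the picture. A call takes as long as a camera call. They do not tell look-alikes from the thing itself.
- finder.boxes_of(camera, name): "location" ([x, y, z] in mm, in the coordinates of the camera as it stood for that picture, good to about 4 mm: the middle of the surface that is visible of it).
- finder.cut_out(camera, name): "mask" (480x640 bool, what is visible of it).
- finder.pinpoint(camera, name): "location" ([x, y, z] in mm, in the coordinates of the camera as it stood for that picture, good to about 4 mm: a listed point, or the origin of a listed thing).
The state is a dict: "clock": time; "qpos": joint angles; "qd": joint speeds; "tau": joint torques, N m; "eef_pos": TCP position; "tool_rot": TCP orientation; "force": force on the tool from outside, world axes, zero at the start; "torque": the same for the moment, N m; "width": finger opening in mm; "gripper_force": force on a finger pad.
Only numpy, scipy, OpenCV 4.12 (cv2) and the standard library are available. Lean on these libraries where they do the work, as an engineer would, in place of code of your own. Each camera call takes 0.05 s, during which the arm holds its last target. There are 200 camera calls.

## Task

Zero the bench scale: with the scraper block, sweep all four gravel chips off the pan into the catch tray along its far edge, without touching the chips with the gripper, and stand the scraper back on the bench, handle up. Then press the paddle of the spring-loaded zeroing lever down until the lever is level and hold it still there: the job ends while you are still holding the lever down. Leave the glass jars standing.

Things in the scene. Friction and masses are not known exactly. Their poses are not given: they have to be found in the camera images.
- scale: white bench scale, fixed; housing 190 mm wide (y), from x = -160 to 75 mm, display end 61 mm high. Origin: on the bench below the centre of its pan; x points from the display (robot side) over the pan to the catch tray, y along the tray, z up
- pan_center (a point): centre of the upper face of the scale's pan: a flat square steel plate 180 x 180 mm, no rims, 62 mm above the bench, edges at x and y = +-90 mm from here; axes as the scale. At the start the four chips lie on it within x = -47 to 62 mm and y = -55 to 55 mm
- tray_floor (a point): centre of the inner floor of the catch tray, an open aluminium trough fixed along the pan's far (+x) edge, 130 mm from the pan's centre in x and 4 mm above the bench; axes as the scale. Inside 97 mm (x) x 212 mm (y); near and side walls 45 mm high, far wall 73 mm. The pan's edge overhangs the tray's inside by 8 mm
- scraper_center (a point): scraper block, loose, standing handle up on the bench: grey blade block 30 mm thick (x) x 130 mm long (y) x 25 mm high, on it an upright wooden grip rib 24 mm thick (x) x 70 mm long (y), from 25 to 71 mm above the underside; 0.1 to 0.25 kg. This point: its centre, 35.5 mm above the underside; z up; the same both ways round. It stands left or right of the scale, the lever stand on the other side
- chip1_center (a point): dark grey gravel chip, about 24 x 19 x 13 mm, lying on the scale's pan at the start; this point is its centre
- chip2_center (a point): dark grey gravel chip, about 21 x 18 x 15 mm, lying on the scale's pan at the start; this point is its centre
- chip3_center (a point): dark grey gravel chip, about 25 x 17 x 14 mm, lying on the scale's pan at the start; this point is its centre
- chip4_center (a point): dark grey gravel chip, about 20 x 20 x 14 mm, lying on the scale's pan at the start; this point is its centre
- lever_box: grey stand of the zeroing lever, fixed; base plate 200 x 90 x 12 mm. Origin: centre of its underside; x from the paddle end to the hinge end, z up. Hinge line along y at x = 70 mm, 100 mm above the bench, between two cheeks 124 mm high; the lever points from it to -x. Two slim posts beside the lever at x = 10 mm end at 100 mm, the height of the lever's centre line when level
- zero_lever (a joint): angle of the spring-loaded lever (rad): 0 at rest with the paddle raised 0.45 rad above level, 0.45 when the lever is level, 0.8 at the bottom stop; the spring always lifts it back. Holding it level takes about 6 N downward on the middle of the paddle
- paddle_top (a point): middle of the upper face of the lever's black paddle, 60 mm (along the lever) x 55 mm x 14 mm; 140 mm from the hinge line along the lever and 7 mm above the lever's centre line; x along the lever towards the hinge, z out of the upper face
- jar1_mid (a point): closed glass jar with a white lid, standing, 64 mm diameter, 75 mm high; a bystander to be left standing; this point is its centre, half-way up
- jar2_mid (a point): closed glass jar with a white lid, standing, 64 mm diameter, 75 mm high; a bystander to be left standing; this point is its centre, half-way up
- jar3_mid (a point): closed glass jar with a white lid, standing, 64 mm diameter, 75 mm high; a bystander to be left standing; this point is its centre, half-way up
There are look-alikes about, which are no part of the job. There is more than one size of the lever_box; the job needs the larger.

How it is judged (in metres and radians):
On the way, in this order (a step that is already met when the one before it is completed fails the run):
1. all four chips lie in the catch tray (x of chip1_center in the frame of scale between 0.078 and 0.182 m and y of chip1_center in the frame of scale between -0.115 and 0.115 m and height (world z) of each of chip1_center, chip2_center, chip3_center, chip4_center below 0.042 m and x of chip2_center in the frame of scale between 0.078 and 0.182 m and y of chip2_center in the frame of scale between -0.115 and 0.115 m and x of chip3_center in the frame of scale between 0.078 and 0.182 m and y of chip3_center in the frame of scale between -0.115 and 0.115 m and x of chip4_center in the frame of scale between 0.078 and 0.182 m and y of chip4_center in the frame of scale between -0.115 and 0.115 m), for 0.2 s.
2. the scraper stands on the bench, handle up, let go (height (world z) of scraper_center below 0.0385 m and angle between scraper_center's own z axis and vertical below 0.12 rad and contact force between each of the fingers, the arm and scraper below 0.1 N and linear speed of scraper below 0.03 m/s), for 0.2 s.
3. the lever is held level (value of joint zero_lever between 0.36 and 0.54 rad and velocity of joint zero_lever between -0.1 and 0.1 rad/s and contact force between any of the fingers, the arm and lever_box above 2 N and contact force between scraper and lever_box below 0.1 N), for 0.5 s.
At the end, for the whole second after the job is handed in: All four chips lie in the catch tray, the scraper stands let go on the bench with its handle up (within about 7 degrees of upright), the jars stand, and the robot is still pressing the lever (more than 2 N), which is held still within 0.09 rad (5 degrees) of level (all of step 1 and all of step 2 and all of step 3 and angle between each of jar1_mid, jar2_mid, jar3_mid's own z axis and vertical below 0.3 rad); the arm keeps its last pose, push and grip.
It fails at once if the gripper or arm touches a chip (contact force between any of the fingers, the arm and chip1 above 0.3 N or contact force between any of the fingers, the arm and chip2 above 0.3 N or contact force between any of the fingers, the arm and chip3 above 0.3 N or contact force between any of the fingers, the arm and chip4 above 0.3 N).
It fails at once if a jar is knocked over (angle between any of jar1_mid, jar2_mid, jar3_mid's own z axis and vertical above 0.5 rad).
It also fails if it takes over 61 s, if anything falls off the work surface, if the arm or the gripper's body presses on something with over 40 N, if the wrist force passes 120 N, or if a joint passes its speed limit or range.

## Working session

There is one attempt and no reset: what is moved stays moved. The work goes in short steps, Python scripts to look and compute and a tool call to move; the robot and the scene stay as the last step left them, time stands still between calls to the robot, and variables do not carry over. Pictures are saved under pics/ and viewed, at most 10 in all, crops included, and the job is handed in when it is done.

Besides the shell and the picture viewer there is one more tool, called after "Emit:" as a command line: name --pt "numbers of a row" for each row, then --argument value for the rest. move_arm: Moves the arm, as the interface text tells. Its arguments: {"type":"object","properties":{"steps":{"type":"array"}},"required":["steps"]}

```bash
mkdir -p pics; ls; cat > h.py <<'E'
import numpy as np, cv2
from scipy.spatial.transform import Rotation as R
from cell import telemetry, eyes, ctrl, finder
def pose(cal):
    a=np.array(cal["attitude"],float)
    M=a if a.shape==(3,3) else R.from_euler('xyz',a).as_matrix()
    return M,np.array(cal["position"],float)
def w(cal,p):
    M,t=pose(cal); return M@np.array(p,float)+t
def px(cal,P):
    M,t=pose(cal); c=M.T@(np.array(P,float)-t); return np.array([cal["fx"]*c[0]/c[2]+cal["cx"],cal["fy"]*c[1]/c[2]+cal["cy"]])
def un(cal,d,u,v):
    z=d[int(v),int(u)]; return w(cal,[(u-cal["cx"])/cal["fx"]*z,(v-cal["cy"])/cal["fy"]*z,z])
E
python3 - <<'E'
from h import *
s=telemetry.read_state();print({k:np.round(v,3) for k,v in s.items()})
ims=[]
for c in("top","side"):
    im,d=eyes.get_image(c);cal=eyes.calibration(c);print(c,cal)
    cv2.imwrite(f"pics/{c}0.png",im);np.save(f"pics/{c}0.npy",d)
    for n in["scale","pan_center","tray_floor","scraper_center","chip1_center","lever_box","paddle_top","zero_lever","jar1_mid"]:
        for r in finder.pinpoint(c,n):
            P=w(cal,r["location"]);print(c,n,round(r["confidence"],2),P.round(),px(cal,P).round())
E
```

```text
pics
{'clock': np.float64(0.0), 'qpos': array([ 1.244,  0.629,  0.038,  1.518, -0.027,  0.996, -0.02 ]), 'qd': array([ 0.001, -0.   , -0.001, -0.   ,  0.001, -0.001, -0.001]), 'tau': array([ 1.0000e-03, -5.6340e+01,  1.2260e+00, -1.9344e+01,  1.1000e-02,
        1.1000e-02,  0.0000e+00]), 'eef_pos': array([ 167.485, -627.405,  230.396]), 'tool_rot': array([-3.14 ,  0.   ,  0.261]), 'force': array([-0.09 ,  0.736,  0.71 ]), 'torque': array([ 0.041, -0.021,  0.021]), 'gripper_force': np.float64(0.0), 'width': np.float64(85.427)}
top {'fx': 524.648885480539, 'fy': 524.648885480539, 'cx': 325.93503356878995, 'cy': 245.77241498995988, 'position': array([ 362.38595973,  -74.07186442, 1586.89011759]), 'attitude': array([-3.0376788 ,  0.01294856, -1.55879902])}
top scale 0.78 [560. -37.   3.] [321. 235.]
top pan_center 0.75 [558. -30.  60.] [318. 233.]
top pan_center 0.53 [ 568. -326.    3.] [416. 234.]
top scraper_center 0.56 [572. 324.  40.] [200. 228.]
top chip1_center 0.49 [531. -56.  74.] [327. 242.]
top chip1_center 0.25 [ 570. -324.    3.] [416. 233.]
top lever_box 0.9 [ 569. -324.    3.] [416. 233.]
top lever_box 0.72 [ 299. -447.   -6.] [457. 323.]
top lever_box 0.5 [ 746. -284.   37.] [404. 173.]
top lever_box 0.43 [548.  -9.  72.] [311. 236.]
top paddle_top 0.72 [ 519. -307.  167.] [419. 243.]
top paddle_top 0.67 [ 263. -432.  123.] [463. 339.]
top paddle_top 0.4 [312. 243.  39.] [225. 316.]Traceback (most recent call last):
  File "<stdin>", line 8, in <module>
ValueError: it knows: chip1_center, chip2_center, chip3_center, chip4_center, jar1_mid, jar2_mid, jar3_mid, lever_box, paddle_top, pan_center, scale, scraper_center, tray_floor
```

```bash
python3 - <<'E'
from h import *
for c in("top","side"):
    im,d=eyes.get_image(c);cal=eyes.calibration(c)
    if c=="side":print(cal)
    cv2.imwrite(f"pics/{c}0.png",im);np.save(f"pics/{c}0.npy",d)
    for n in["scale","pan_center","tray_floor","scraper_center","chip1_center","lever_box","paddle_top","jar1_mid"]:
        if c=="top" and n not in("tray_floor","jar1_mid","chip1_center"):continue
        for r in finder.pinpoint(c,n):
            P=w(cal,r["location"]);print(c,n,round(r["confidence"],2),P.round(),px(cal,P).round())
E
```

```text
top tray_floor 0.59 [689. -37.   5.] [322. 193.]
top chip1_center 0.52 [530. -52.  72.] [326. 242.]
top jar1_mid 0.86 [308. 243.  40.] [224. 318.]
top jar1_mid 0.72 [562. -34.   5.] [320. 234.]
{'fx': 529.9924454254402, 'fy': 529.9924454254402, 'cx': 314.57416543916713, 'cy': 234.1675850802001, 'position': array([ 68.5489494 , 672.71903192, 820.15076022]), 'attitude': array([-2.25093062, -0.01733564, -2.57359303])}
side scale 0.89 [561. -31.   4.] [292. 277.]
side pan_center 0.97 [558. -31.  60.] [293. 258.]
side tray_floor 0.68 [688. -42.   5.] [250. 253.]
side scraper_center 0.87 [566. 325.  35.] [174. 380.]
side scraper_center 0.49 [556. -30.  61.] [293. 258.]
side chip1_center 0.64 [531. -56.  71.] [310. 253.]
side lever_box 0.83 [ 295. -450.    5.] [471. 221.]
side paddle_top 0.77 [ 514. -312.  169.] [375. 164.]
side paddle_top 0.72 [533. -53.  67.] [308. 254.]
side paddle_top 0.53 [ 258. -433.  120.] [494. 192.]
side jar1_mid 0.88 [309. 243.  40.] [324. 415.]
```

View pics/top0.png

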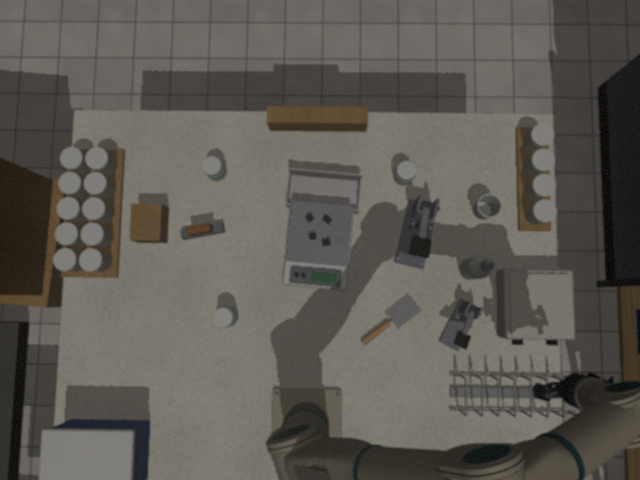

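View pics/side0.png

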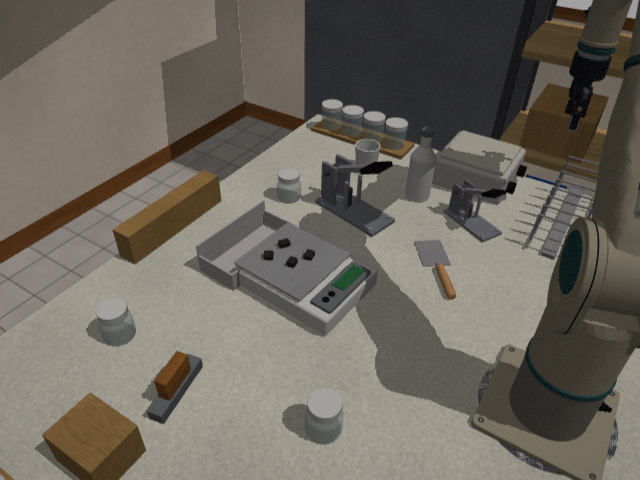

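Top view: the scale is at (320,232) with its tray at (322,188), the scraper at (202,229) on the left, and the jars at (213,165), (224,317) and (405,171). The lever stand candidates are (416,233), which is bigger, and (460,323), which is smaller. The trowel at (390,320) is a look-alike. I'll measure both stands and check a crop.

```bash
python3 - <<'E'
from h import *
c="top";cal=eyes.calibration(c);im=cv2.imread("pics/top0.png");d=np.load("pics/top0.npy")
M,t=pose(cal);v,u=np.mgrid[:480,:640]
X=np.stack([(u-cal["cx"])/cal["fx"]*d,(v-cal["cy"])/cal["fy"]*d,d],-1)@M.T+t
np.save("pics/X.npy",X)
def rect(name,m,lo,hi):
    k=m&(X[...,2]>lo)&(X[...,2]<hi)&(d>0); P=X[k]
    if len(P)<8: print(name,lo,hi,len(P));return
    r=cv2.minAreaRect(P[:,:2].astype(np.float32));b=cv2.boxPoints(r)
    e=b[1]-b[0];f=b[2]-b[1];L=e if np.hypot(*e)>np.hypot(*f) else f
    print(name,(lo,hi),len(P),"c",np.round(r[0]),"size",np.round(r[1]),"long axis deg",round(np.degrees(np.arctan2(L[1],L[0]))%180,1),"medz",np.median(P[:,2]).round(1))
def win(x0,x1,y0,y1): return (X[...,0]>x0)&(X[...,0]<x1)&(X[...,1]>y0)&(X[...,1]<y1)
S=win(520,620,220,420); rect("scraper blade",S,15,32);rect("scraper rib",S,50,80)
A=win(440,780,-170,120); rect("pan",A,56,66);rect("scale",A,20,90)
rect("tray",A&(X[...,0]>655),30,80)
rect("trayfloor",A&(X[...,0]>655),-3,15)
L=win(440,700,-420,-240); rect("big base",L,6,20);rect("big all",L,6,200);rect("big top",L,110,135);rect("paddle",L,140,190)
L=win(180,420,-520,-370); rect("small base",L,4,20);rect("small all",L,6,200)
for n in["scraper_center","scale","lever_box","jar1_mid"]:
    eyes.get_image(c)
    for r in finder.cut_out(c,n):
        ys,xs=np.where(r["mask"]);rect(n+f" {r['confidence']:.2f}",r["mask"],-10,250)
for (P) in [(745,290),(745,-310)]: rect("jar",win(P[0]-80,P[0]+80,P[1]-80,P[1]+80),60,90)
rect("jar",win(240,380,180,300),60,90)
cv2.imwrite("pics/crop.png",cv2.resize(im[180:360,370:520],None,fx=3.3,fy=3.3,interpolation=cv2.INTER_CUBIC))
E
```

```text
scraper blade (15, 32) 230 c [569. 325.] size [ 31. 132.] long axis deg 101.8 medz 24.5
scraper rib (50, 80) 226 c [569. 325.] size [25. 72.] long axis deg 100.8 medz 70.0
pan (56, 66) 3228 c [591. -42.] size [214. 306.] long axis deg 178.3 medz 61.6
scale (20, 90) 5106 c [588. -33.] size [221. 311.] long axis deg 175.5 medz 61.3
tray (30, 80) 431 c [696. -42.] size [222.  96.] long axis deg 86.2 medz 53.7
trayfloor (-3, 15) 2787 c [717. -25.] size [125. 290.] long axis deg 90.0 medz 3.3
big base (6, 20) 1114 c [ 570. -332.] size [256. 177.] long axis deg 0.8 medz 11.8
big all (6, 200) 2192 c [ 570. -332.] size [256. 177.] long axis deg 0.8 medz 18.9
big top (110, 135) 322 c [ 622. -337.] size [88. 67.] long axis deg 3.2 medz 120.7
paddle (140, 190) 477 c [ 532. -313.] size [55. 95.] long axis deg 167.2 medz 166.6
small base (4, 20) 906 c [ 300. -445.] size [149. 240.] long axis deg 179.9 medz 7.2
small all (6, 200) 1178 c [ 300. -444.] size [238. 145.] long axis deg 0.4 medz 29.9
scraper_center 0.63 (-10, 250) 518 c [575. 326.] size [ 43. 132.] long axis deg 101.3 medz 32.0
scraper_center 0.27 (-10, 250) 54 c [598. -53.] size [23. 21.] long axis deg 0.3 medz 74.5
scale 0.78 (-10, 250) 7626 c [580. -31.] size [220. 362.] long axis deg 174.9 medz 58.1
scale 0.20 (-10, 250) 395 c [312. 240.] size [59. 55.] long axis deg 89.6 medz 73.2
lever_box 0.95 (-10, 250) 2157 c [ 577. -325.] size [ 97. 219.] long axis deg 166.2 medz 19.6
lever_box 0.67 (-10, 250) 1238 c [ 295. -450.] size [ 73. 146.] long axis deg 152.6 medz 15.1
jar1_mid 0.61 (-10, 250) 392 c [311. 240.] size [58. 59.] long axis deg 92.3 medz 73.4
jar (60, 90) 302 c [755. 290.] size [56. 55.] long axis deg 71.3 medz 75.4
jar (60, 90) 300 c [ 748. -284.] size [54. 55.] long axis deg 136.0 medz 74.9
jar (60, 90) 309 c [313. 243.] size [55. 54.] long axis deg 81.8 medz 74.8
```

View pics/crop.png

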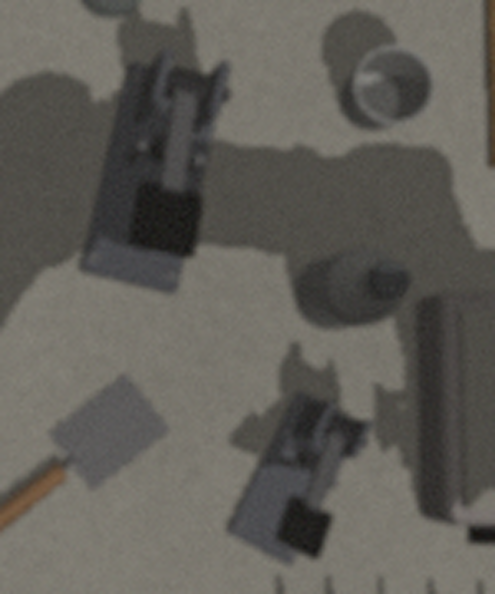

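The crop shows both stands. The one at top-image (416,233), crop (150,170), has a base of about 200x90 mm. The one at (460,323), crop (295,480), is about 140x70 mm. The larger one at world (569,-325), hinge direction about -14°, is the one the job needs. Its paddle is measured at (516,-312,168), which agrees with the geometry in the text. Next I'll swing over to the scraper.

Emit:
move_arm --pt "0 0 3.1 0.034 -0.024 0.011 0.085" --pt "0 0 3.1 0.034 -0.024 0.011 0.085" --pt "0 0 3.1 0.034 -0.024 0.011 0.085" --pt "0 0 3.1 0.034 -0.024 0.011 0.085"

```text
clock: 1.85
eef_pos: [304.9, -724.7, 276.1]
tool_rot: [3.141, -0.0, 0.479]
force: [-0.4, -0.5, -0.6]
width: 84.7
gripper_force: 0.0
```

I got the y sign wrong on that move; it did no harm. Correcting it now.

Emit:
move_arm --pt "0 0 3 0.017 0.036 0.005 0.085" --pt "0 0 3 0.017 0.036 0.005 0.085" --pt "0 0 3 0.017 0.036 0.005 0.085" --pt "0 0 3 0.017 0.036 0.005 0.085"

```text
clock: 2.25
eef_pos: [372.3, -578.6, 295.0]
tool_rot: [-3.141, -0.0, 0.689]
force: [1.2, -0.6, 0.5]
width: 85.1
gripper_force: 0.0
```

Emit:
move_arm --pt "0 0 3 0.017 0.036 0.005 0.085" --pt "0 0 3 0.017 0.036 0.005 0.085" --pt "0 0 3 0.017 0.036 0.005 0.085" --pt "0 0 3 0.017 0.036 0.005 0.085"

```text
clock: 2.65
eef_pos: [440.1, -434.5, 315.7]
tool_rot: [3.141, 0.0, 0.898]
force: [0.8, 0.3, -0.3]
width: 85.5
gripper_force: 0.0
```

Emit:
move_arm --pt "0 0 3 0.025 0.045 0 0.085" --pt "0 0 3 0.025 0.045 0 0.085" --pt "0 0 3 0.025 0.045 0 0.085" --pt "0 0 3 0.025 0.045 0 0.085" --pt "0 0 3 0.025 0.045 0 0.085"

```text
clock: 3.15
eef_pos: [561.7, -215.8, 315.6]
tool_rot: [3.141, 0.0, 1.16]
force: [0.3, -0.0, -0.4]
width: 84.7
gripper_force: 0.0
```

Emit:
move_arm --pt "0 0 3 -0.015 0.046 0 0.085" --pt "0 0 3 -0.015 0.046 0 0.085" --pt "0 0 3 -0.015 0.046 0 0.085" --pt "0 0 3 -0.015 0.046 0 0.085" --pt "0 0 0 0 0 0 0.085"

```text
clock: 3.65
eef_pos: [499.2, -25.9, 316.1]
tool_rot: [-3.141, -0.003, 1.379]
force: [0.6, -0.6, -0.2]
width: 85.0
gripper_force: 0.0
```

```bash
cat >> h.py <<'E'
def world(cal,d):
    M,t=pose(cal);v,u=np.mgrid[:480,:640]
    return np.stack([(u-cal["cx"])/cal["fx"]*d,(v-cal["cy"])/cal["fy"]*d,d],-1)@M.T+t
E
python3 - <<'E'
from h import *
cal=eyes.calibration("wrist");im,d=eyes.get_image("wrist");print(cal, telemetry.read_state()["eef_pos"])
cv2.imwrite("pics/w1.png",im);np.save("pics/w1.npy",d)
X=world(cal,d)
for n in["scale","pan_center","tray_floor","chip1_center"]:
    for r in finder.pinpoint("wrist",n):
        P=w(cal,r["location"]);print(n,round(r["confidence"],2),P.round(1),px(cal,P).round())
for r in finder.cut_out("wrist","chip1_center"):
    P=X[r["mask"]&(d>0)];print("mask",round(r["confidence"],2),len(P),np.median(P,0).round(1),P.min(0).round(),P.max(0).round())
E
```

```text
{'fx': 360.550783205797, 'fy': 360.550783205797, 'cx': 326.02601744010315, 'cy': 239.14146774630942, 'position': array([513.25822581,  52.44028869, 458.29058962]), 'attitude': array([ 2.82654914e+00,  1.25707029e-03, -1.91631878e-01])} [500.39236219 -29.99595899 316.00519336]
pan_center 0.69 [553.5 -31.4  64. ] [377. 193.]
tray_floor 0.91 [688.8 -40.2   3.9] [479. 170.]
tray_floor 0.2 [ 746.2 -287.3   36.9] [542. 345.]
chip1_center 0.76 [525.2 -56.   72.3] [356. 221.]
mask 0.88 372 [529.3 -50.6  74.2] [519. -64.  60.] [540. -39.  77.]
```

View pics/w1.png

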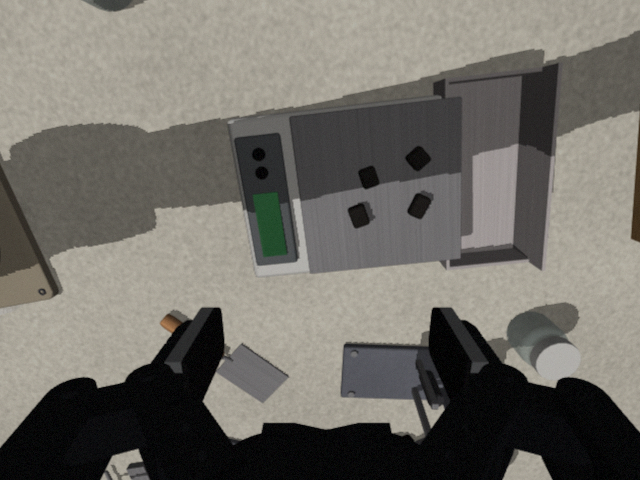

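The wrist view shows the pan with corners (290,115), (462,98), (462,262) and (311,272), chips at (418,158), (369,177), (359,215) and (419,206), and the tray at its right. I'll work out the scale pose from the pan's depth pixels.

```bash
python3 - <<'E'
from h import *
cal=eyes.calibration("wrist");im=cv2.imread("pics/w1.png");d=np.load("pics/w1.npy")
M,t=pose(cal)
def at(u,v,z):
    r=M@[(u-cal["cx"])/cal["fx"],(v-cal["cy"])/cal["fy"],1];return (t+r*(z-t[2])/r[2]).round(1)
c=[at(*p,62) for p in[(290,115),(462,98),(462,262),(311,272)]];print(c,np.mean(c,0))
for a,b,o in((0,1,0),(3,2,0),(0,3,90),(1,2,90)):
    e=c[b]-c[a];print(np.degrees(np.arctan2(e[1],e[0]))+o,np.hypot(*e[:2]))
yaw=np.radians(-4.3);ctr=np.array([558,-31])
for p in[(418,158),(369,177),(359,215),(419,206)]:
    q=at(*p,70);e=q[:2]-ctr;print(q,"pan xy",(np.array([[np.cos(yaw),np.sin(yaw)],[-np.sin(yaw),np.cos(yaw)]])@e).round())
# far wall of tray and depth check
X=world(cal,d)
for n,p in dict(pan=(330,150),floor=(490,170),floor2=(490,230)).items():print(n,X[p[1],p[0]].round(1))
E
```

```text
[array([481. ,  56.1,  62. ]), array([656.9,  36. ,  62. ]), array([ 640.8, -144.7,   62. ]), array([ 463.8, -120.8,   62. ])] [560.625 -43.35   62.   ]
-6.518883093677732 177.0446836253492
-7.690037319150581 178.60629888108645
-5.553416664896872 177.73421167574915
-5.091492195325571 181.41582069929842
[603.5 -13.4  70. ] pan xy [44. 21.]
[549.6 -22.5  70. ] pan xy [-9.  8.]
[531.8 -61.5  70. ] pan xy [-24. -32.]
[598. -65.  70.] pan xy [ 42. -31.]
pan [514.4  12.9  60.9]
floor [516.6  43.5 457. ]
floor2 [ 699.9 -135.6    1.6]
```

Emit:
move_arm --pt "0 0 4.5 0.007 0.05 0 0.085" --pt "0 0 4.5 0.007 0.049 0 0.085" --pt "0 0 4.5 0.007 0.049 -0.01 0.085" --pt "0 0 4.5 0.007 0.049 -0.02 0.085" --pt "0 0 4.5 0.007 0.049 -0.02 0.085"

```text
clock: 4.45
eef_pos: [536.3, 205.9, 267.4]
tool_rot: [3.141, 0.0, 1.76]
force: [2.5, 0.0, 0.9]
width: 85.2
gripper_force: 0.0
```

Emit:
move_arm --pt "0 0 0 0.015 0.049 0 0.085" --pt "0 0 0 0.015 0.04 0 0.085" --pt "0 0 0 0 0 0 0.085"

```text
clock: 4.75
eef_pos: [565.0, 299.7, 266.9]
tool_rot: [3.141, -0.006, 1.765]
force: [0.5, 0.6, -0.1]
width: 85.0
gripper_force: 0.0
```

```bash
python3 - <<'E'
from h import *
s=telemetry.read_state();print(s["eef_pos"],s["tool_rot"],s["qpos"].round(2) if hasattr(s["qpos"],'round') else s["qpos"])
cal=eyes.calibration("wrist");im,d=eyes.get_image("wrist");X=world(cal,d);cv2.imwrite("pics/w2.png",im)
def rect(name,k):
    P=X[k]; 
    if len(P)<8:print(name,len(P));return
    r=cv2.minAreaRect(P[:,:2].astype(np.float32));b=cv2.boxPoints(r);e=b[1]-b[0];f=b[2]-b[1];L=e if np.hypot(*e)>np.hypot(*f) else f
    print(name,len(P),np.round(r[0],1),np.round(r[1]),round(np.degrees(np.arctan2(L[1],L[0]))%180,1),np.median(P[:,2]).round(1))
for r in finder.pinpoint("wrist","scraper_center"):print(r["confidence"],w(cal,r["location"]))
S=(abs(X[...,0]-569)<60)&(abs(X[...,1]-325)<90)&(d>0)
rect("blade",S&(X[...,2]>15)&(X[...,2]<32));rect("rib",S&(X[...,2]>60)&(X[...,2]<80))
E
```

```text
[565.04103098 299.6694661  266.87391399] [ 3.14114614 -0.00559698  1.76504227] [-0.27  0.61 -0.45  1.5   0.28  1.1  -0.58]
0.95 [567.85314042 321.2446012   31.82872631]
blade 1537 [566.  324.4] [ 30. 130.] 101.3 24.2
rib 1867 [566. 325.] [24. 69.] 100.9 70.2
```

Emit:
move_arm --pt "0 0 0 0.002 0.025 -0.03 0.085" --pt "0 0 0 0 0 -0.049 0.085" --pt "0 0 0 0 0 -0.049 0.085" --pt "0 0 0 0 0 -0.049 0.085" --pt "0 0 0 0 0 -0.049 0.085"

```text
clock: 5.35
eef_pos: [567.8, 314.7, 40.5]
tool_rot: [3.141, 0.002, 1.756]
force: [1.5, 0.7, 0.2]
width: 85.0
gripper_force: 0.0
```

```bash
python3 - <<'E'
from h import *
s=telemetry.read_state();print(s["eef_pos"],s["tool_rot"])
X=np.load("pics/X.npy")
for x in range(490,640,20):
    r=[]
    k=(abs(X[...,0]-x)<6)&(abs(X[...,2]-61)<5)&(abs(X[...,1]+40)<130);y=X[k][:,1];print("x",x,y.min().round(),y.max().round(),y.mean().round(1),((y.min()+y.max())/2).round(1))
for y in(-100,-60,0,30):
    k=(abs(X[...,1]-y)<6)&(abs(X[...,2]-61)<5)&(X[...,0]<720)&(X[...,0]>380);q=X[k];print("y",y,q[:,0].min().round(),np.sort(q[:,0])[-12:].round())
k=(X[...,0]>660)&(X[...,0]<780)&(abs(X[...,1]+40)<130)&(X[...,2]>64)&(X[...,2]<80)
P=X[k];r=cv2.minAreaRect(P[:,:2].astype(np.float32));print("far wall",r,np.polyfit(P[:,1],P[:,0],1))
E
```

```text
[567.79490918 314.69657782  40.52119534] [3.14099034e+00 1.69819931e-03 1.75637836e+00]
x 490 -114.0 64.0 -22.2 -25.0
x 510 -117.0 64.0 -29.8 -26.5
x 530 -117.0 62.0 -27.6 -27.4
x 550 -120.0 60.0 -32.4 -30.0
x 570 -120.0 57.0 -30.8 -31.3
x 590 -122.0 57.0 -31.0 -32.7
x 610 -125.0 55.0 -36.2 -35.0
x 630 -125.0 52.0 -35.3 -36.5
y -100 402.0 [634. 636. 636. 637. 639. 639. 640. 640. 642. 643. 643. 643.]
y -60 407.0 [640. 640. 642. 643. 643. 643. 645. 645. 646. 648. 649. 649.]
y 0 406.0 [645. 645. 647. 648. 648. 648. 650. 650. 650. 651. 653. 654.]
y 30 412.0 [644. 644. 646. 647. 647. 647. 649. 650. 651. 653. 653. 654.]
far wall ((740.1929321289062, -45.81208038330078), (216.70333862304688, 6.450797080993652), 85.25740051269531) [8.08498652e-02 7.43450070e+02]
```

Emit:
move_arm --pt "0 0 0 -0.001 0.009 -0.003 0.085" --pt "0 0 0 0 0 0 0.085" --pt "0 0 0 0 0 0 0.005" --pt "0 0 0 0 0 0 0.005" --pt "0 0 0 0 0 0 0.005"

```text
clock: 5.85
eef_pos: [567.1, 327.5, 41.4]
tool_rot: [3.138, -0.001, 1.759]
force: [0.7, -0.8, 0.3]
width: 43.8
gripper_force: 0.0
```

Emit:
move_arm --pt "0 0 0 0 0 0 0.005" --pt "0 0 0 0 0 0 0.005" --pt "0 0 0 0 0 0 0.005" --pt "0 0 0 0 0 0 0.005" --pt "0 0 0 0 0 0 0.005"

```text
clock: 6.35
eef_pos: [566.7, 327.5, 40.4]
tool_rot: [3.139, -0.0, 1.76]
force: [-0.1, -1.3, 7.3]
width: 22.8
gripper_force: 61.0
```

Emit:
move_arm --pt "0 0 0 0 0 0.01 0.005" --pt "0 0 0 0 0 0.035 0.005" --pt "0 0 0 0 0 0.035 0.005" --pt "0 0 0 0 0 0.035 0.005" --pt "0 0 0 0 0 0 0.005"

```text
clock: 6.85
eef_pos: [568.2, 329.4, 159.6]
tool_rot: [3.133, -0.004, 1.76]
force: [0.7, 0.9, -1.1]
width: 23.4
gripper_force: 59.9
```

Emit:
move_arm --pt "0 0 -2 -0.008 -0.025 0 0.005" --pt "0 0 -2 -0.013 -0.042 0 0.005" --pt "0 0 -2 -0.013 -0.042 0 0.005" --pt "0 0 -2 -0.013 -0.042 0 0.005" --pt "0 0 -2 -0.013 -0.042 0 0.005"

```text
clock: 7.35
eef_pos: [504.2, 132.2, 153.4]
tool_rot: [-3.14, 0.001, 1.584]
force: [1.0, -1.0, -1.8]
width: 23.4
gripper_force: 59.8
```

Emit:
move_arm --pt "0 0 -2 -0.013 -0.042 0 0.005" --pt "0 0 -2 -0.013 -0.042 0 0.005" --pt "0 0 -1.5 -0.01 -0.042 0 0.005" --pt "0 0 0 -0.008 -0.033 0 0.005" --pt "0 0 0 0 0 0 0.005"

```text
clock: 7.85
eef_pos: [458.8, -30.7, 153.2]
tool_rot: [-3.137, 0.004, 1.481]
force: [0.6, 0.5, -0.9]
width: 23.7
gripper_force: 59.8
```

```bash
python3 - <<'E'
from h import *
s=telemetry.read_state();print(s["eef_pos"],np.degrees(s["tool_rot"]),s["force"],s["width"])
for c in("top","side"):
    cal=eyes.calibration(c);im,d=eyes.get_image(c);cv2.imwrite(f"pics/{c}1.png",im)
    for r in finder.pinpoint(c,"scraper_center"):print(c,r["confidence"],w(cal,r["location"]).round(1))
ims=cv2.imread("pics/side1.png");cv2.imwrite("pics/s1c.png",cv2.resize(ims[100:360,180:460],None,fx=2.1,fy=2.1))
E
```

```text
[458.75450264 -30.70271279 153.17089943] [-179.76061859    0.21898816   84.86158334] [ 0.61507493  0.4809563  -0.87782475] 23.714072259202922
side 0.76 [461.2 -25.5 149.8]
side 0.54 [556.7 -32.3   2.3]
```

View pics/s1c.png

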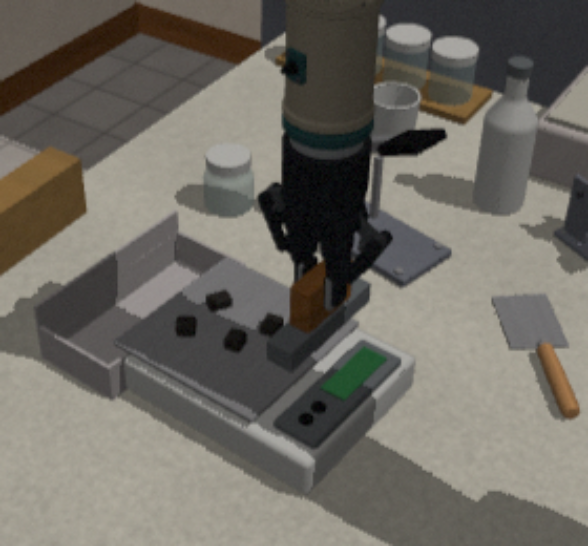

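The scraper is held upright over the display end at crop (310,330), behind all four chips. Lowering it.

Emit:
move_arm --pt "0 0 0 0 0.003 -0.025 0.005" --pt "0 0 0 0 0 -0.02 0.005" --pt "0 0 0 0 0 0 0.005" --pt "0 0 0 0 0 0 0.005"

```text
clock: 8.45
eef_pos: [461.7, -20.6, 109.0]
tool_rot: [-3.141, -0.001, 1.492]
force: [0.4, -0.5, -1.0]
width: 22.8
gripper_force: 59.7
```

Emit:
move_arm --pt "0 0 0 0 -0.003 -0.002 0.005" --pt "0 0 0 0 0 -0.002 0.005" --pt "0 0 0 0 0 0 0.005" --pt "0 0 0 0 0 0 0.005"

```text
clock: 8.85
eef_pos: [461.8, -25.0, 105.3]
tool_rot: [3.141, -0.0, 1.489]
force: [0.2, 0.3, -0.3]
width: 23.3
gripper_force: 59.7
```

Emit:
move_arm --pt "0 0 0 0.01 -0.0008 0 0.005" --pt "0 0 0 0.01 -0.0008 0 0.005" --pt "0 0 0 0.01 -0.0008 0 0.005" --pt "0 0 0 0.01 -0.0008 0 0.005" --pt "0 0 0 0.01 -0.0008 0 0.005"

```text
clock: 9.35
eef_pos: [512.7, -28.9, 104.9]
tool_rot: [3.141, -0.0, 1.489]
force: [-0.1, 0.6, -1.4]
width: 23.0
gripper_force: 59.8
```

Emit:
move_arm --pt "0 0 0 0.01 -0.0008 0 0.005" --pt "0 0 0 0.01 -0.0008 0 0.005" --pt "0 0 0 0.01 -0.0008 0 0.005" --pt "0 0 0 0.01 -0.0008 0 0.005" --pt "0 0 0 0.01 -0.0008 0 0.005"

```text
clock: 9.85
eef_pos: [562.3, -33.0, 104.9]
tool_rot: [-3.141, 0.0, 1.489]
force: [-0.7, 0.8, -0.9]
width: 23.2
gripper_force: 59.9
```

Emit:
move_arm --pt "0 0 0 0.01 -0.0008 0 0.005" --pt "0 0 0 0.01 -0.0008 0 0.005" --pt "0 0 0 0.01 -0.0008 0 0.005" --pt "0 0 0 0.01 -0.0008 0 0.005" --pt "0 0 0 0.01 -0.0008 0 0.005"

```text
clock: 10.35
eef_pos: [612.4, -36.9, 104.9]
tool_rot: [-3.141, -0.0, 1.49]
force: [-0.6, 0.1, -1.0]
width: 23.1
gripper_force: 59.8
```

```bash
python3 - <<'E'
from h import *
s=telemetry.read_state();print(s["eef_pos"],np.degrees(s["tool_rot"]),s["force"])
im,d=eyes.get_image("side");im2,_=eyes.get_image("wrist")
cv2.imwrite("pics/m2.png",np.hstack([cv2.resize(im[160:340,180:400],(440,360)),cv2.resize(im2,(360,360))]))
E
```

```text
[612.39038774 -36.90892777 104.92517343] [-1.79990276e+02 -2.07593089e-03  8.53427837e+01] [-0.61291171  0.07383713 -1.02734578]
```

View pics/m2.png

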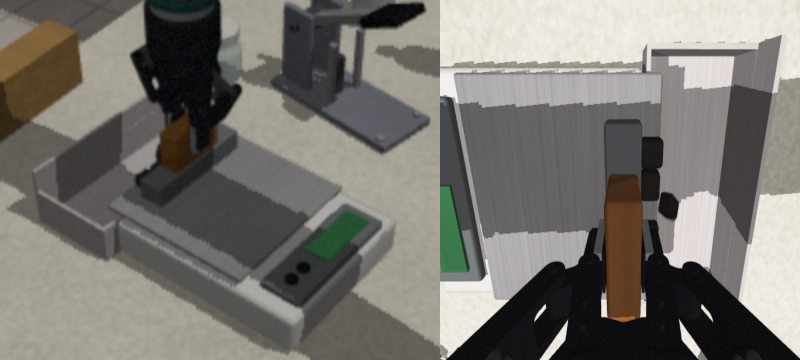

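The wrist half shows two chips against the blade at (652,152) and (650,185) and one tipping over the edge at (668,205). The pan behind the blade is clear. I'll keep sweeping past the edge.

Emit:
move_arm --pt "0 0 0 0.01 -0.0008 0 0.005" --pt "0 0 0 0.01 -0.0008 0 0.005" --pt "0 0 0 0.01 -0.0008 0 0.005" --pt "0 0 0 0.01 -0.0008 0 0.005" --pt "0 0 0 0.008 -0.0008 0 0.005"

```text
clock: 10.95
eef_pos: [661.0, -40.9, 105.0]
tool_rot: [3.141, -0.0, 1.489]
force: [-1.3, -0.4, -0.6]
width: 23.1
gripper_force: 59.7
```

Emit:
move_arm --pt "0 0 0 0 0 0 0.005" --pt "0 0 0 0 0 0 0.005" --pt "0 0 0 -0.015 0.001 0.02 0.005" --pt "0 0 0 -0.03 0.003 0.04 0.005" --pt "0 0 0 -0.04 0.003 0.03 0.005"

```text
clock: 11.45
eef_pos: [574.9, -33.4, 196.0]
tool_rot: [3.14, -0.001, 1.489]
force: [0.2, 1.0, -1.2]
width: 22.9
gripper_force: 59.7
```

Emit:
move_arm --pt "0 0 2 -0.02 0.045 0.0 0.005" --pt "0 0 2 0 0.048 0 0.005" --pt "0 0 2 0 0.048 0 0.005" --pt "0 0 2 0 0.048 0 0.005" --pt "0 0 2 0 0.03 0 0.005"

```text
clock: 11.95
eef_pos: [553.5, 189.9, 195.4]
tool_rot: [3.141, -0.002, 1.67]
force: [1.2, -0.6, -1.6]
width: 23.2
gripper_force: 59.7
```

```bash
python3 - <<'E'
from h import *
s=telemetry.read_state();print(s["eef_pos"],np.degrees(s["tool_rot"]),s["force"],s["clock"])
im,d=eyes.get_image("top");cal=eyes.calibration("top");X=world(cal,d)
im2,_=eyes.get_image("side")
R2=np.array([[.9966,-.082],[.082,.9966]])
for i in"1":
    for r in finder.pinpoint("top","chip1_center"):
        P=w(cal,r["location"]);print(r["confidence"],P.round(),"scale",(R2@(P[:2]-[558,-31])).round())
cv2.imwrite("pics/m3.png",np.hstack([cv2.resize(im[150:300,260:390],(390,450),interpolation=cv2.INTER_CUBIC),cv2.resize(im2[180:330,180:310],(390,450),interpolation=cv2.INTER_CUBIC)]))
E
```

```text
[553.46670886 189.89994742 195.42970386] [ 1.79966540e+02 -1.41403989e-01  9.56720164e+01] [ 1.23074021 -0.58867389 -1.63831727] 11.95
0.59 [756. 290.  39.] scale [171. 336.]
```

View pics/m3.png

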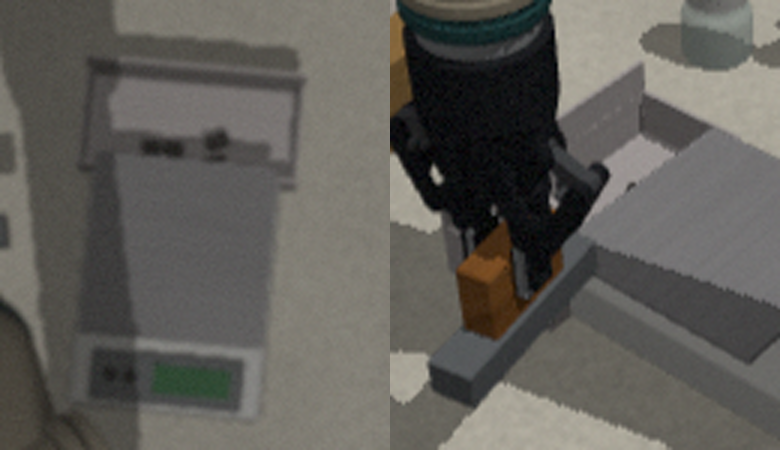

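The pan is empty. Dark chips lie in the tray at left-half (150,147), (175,147) and (215,137), with possibly one more at (218,155). I'll check their heights from depth after the scraper is put down. Place it at about (567,315), where it stood.

Emit:
move_arm --pt "0 0 2 0.004 0.045 -0.02 0.005" --pt "0 0 2 0.004 0.045 -0.03 0.005" --pt "0 0 0 0.004 0.04 -0.03 0.005" --pt "0 0 0 0 0 -0.04 0.005" --pt "0 0 0 0 0 -0.02 0.005"

```text
clock: 12.6
eef_pos: [564.5, 310.2, 53.8]
tool_rot: [-3.137, 0.003, 1.735]
force: [-1.2, -0.6, -2.5]
width: 23.3
gripper_force: 59.8
```

```bash
python3 - <<'E'
from h import *
s=telemetry.read_state();print(s["eef_pos"],np.degrees(s["tool_rot"]),s["force"],s["clock"])
im,d=eyes.get_image("top");cal=eyes.calibration("top");X=world(cal,d)
R2=np.array([[.9966,-.082],[.082,.9966]]);L=(X[...,:2]-[558,-31])@R2.T
g=im.max(2).astype(int)
k=(g<70)&(L[...,0]>70)&(L[...,0]<170)&(abs(L[...,1])<100)&(d>0)
n,lab,st,ce=cv2.connectedComponentsWithStats(k.astype(np.uint8))
for i in range(1,n):
    m=lab==i
    if m.sum()>3:print(m.sum(),L[m].mean(0).round(),L[m].min(0).round(),L[m].max(0).round(),"z",X[m][:,2].min().round(),X[m][:,2].max().round())
b=(L[...,0]>92)&(L[...,0]<125)&(abs(L[...,1])<90)&(X[...,2]>10)&(X[...,2]<60)
n,lab,st,ce=cv2.connectedComponentsWithStats(b.astype(np.uint8))
for i in range(1,n):
    m=lab==i
    print("h",m.sum(),L[m].min(0).round(),L[m].max(0).round(),"z",X[m][:,2].min().round(),X[m][:,2].max().round())
E
```

```text
[564.4509087  310.15647305  53.76232037] [-1.79729022e+02  1.56296793e-01  9.94009592e+01] [-1.18795305 -0.63683332 -2.52412636] 12.6
67 [115. -27.] [ 91. -40.] [130. -15.] z -2.0 67.0
89 [108.  27.] [91.  5.] [119.  51.] z -2.0 67.0
h 2 [121.  71.] [124.  74.] z 11.0 11.0
h 1 [125.  62.] [125.  62.] z 12.0 12.0
h 49 [ 92. -37.] [124. -15.] z 12.0 59.0
h 34 [93. 32.] [116.  48.] z 11.0 60.0
h 41 [92.  5.] [120.  27.] z 11.0 58.0
h 1 [123. -46.] [123. -46.] z 10.0 10.0
h 1 [124. -61.] [124. -61.] z 12.0 12.0
h 2 [103.  87.] [104.  90.] z 11.0 18.0
h 1 [106.  72.] [106.  72.] z 11.0 11.0
h 1 [115.   2.] [115.   2.] z 13.0 13.0
h 1 [117. -58.] [117. -58.] z 11.0 11.0
h 1 [120. -67.] [120. -67.] z 16.0 16.0
h 1 [110. -47.] [110. -47.] z 11.0 11.0
h 1 [111. -53.] [111. -53.] z 11.0 11.0
h 3 [110. -71.] [115. -68.] z 10.0 14.0
h 2 [ 92. -45.] [ 92. -42.] z 56.0 57.0
h 1 [105. -87.] [105. -87.] z 11.0 11.0
```

Emit:
move_arm --pt "0 0 0 0 0 -0.008 0.005" --pt "0 0 0 0 0 -0.003 0.005" --pt "0 0 0 0 0 0 0.005" --pt "0 0 0 0 0 0 0.005"

```text
clock: 13.05
eef_pos: [567.4, 311.6, 47.7]
tool_rot: [3.139, -0.001, 1.733]
force: [-0.2, -0.3, -1.3]
width: 23.4
gripper_force: 59.7
```

Emit:
move_arm --pt "0 0 0 0 0 -0.004 0.005" --pt "0 0 0 0 0 -0.002 0.005" --pt "0 0 0 0 0 0 0.005" --pt "0 0 0 0 0 0 0.005"

```text
clock: 13.45
eef_pos: [566.8, 311.5, 40.5]
tool_rot: [3.141, -0.0, 1.734]
force: [0.0, -0.1, 1.0]
width: 23.0
gripper_force: 60.0
```

Emit:
move_arm --pt "0 0 0 0 0 -0.001 0.005" --pt "0 0 0 0 0 0 0.005"

```text
clock: 13.65
eef_pos: [566.8, 311.6, 40.5]
tool_rot: [3.141, 0.0, 1.734]
force: [-2.1, -1.6, 8.3]
width: 23.3
gripper_force: 61.1
```

Emit:
move_arm --pt "0 0 0 0 0 0 0.085" --pt "0 0 0 0 0 0 0.085" --pt "0 0 0 0 0 0 0.085" --pt "0 0 0 0 0 0 0.085" --pt "0 0 0 0 0 0 0.085"

```text
clock: 14.15
eef_pos: [566.4, 311.5, 39.1]
tool_rot: [-3.141, -0.0, 1.734]
force: [0.2, 0.9, -0.1]
width: 84.9
gripper_force: 0.0
```

Emit:
move_arm --pt "0 0 0 0 0 0 0.085" --pt "0 0 0 0 0 0 0.085" --pt "0 0 0 0 0 0.03 0.085" --pt "0 0 0 0 0 0.045 0.085" --pt "0 0 0 0 0 0.049 0.085"

```text
clock: 14.65
eef_pos: [565.6, 310.9, 163.5]
tool_rot: [-3.139, 0.001, 1.734]
force: [1.1, 0.1, -0.6]
width: 84.9
gripper_force: 0.0
```

Emit:
move_arm --pt "0 0 0 0 0 0.049 0.085" --pt "0 0 0 0 0 0.049 0.085" --pt "0 0 -3 0.01 -0.045 0.03 0.085" --pt "0 0 -3 0.01 -0.045 0.03 0.085" --pt "0 0 -3 0.01 -0.045 0 0.085"

```text
clock: 15.15
eef_pos: [596.4, 185.4, 320.5]
tool_rot: [3.134, -0.003, 1.577]
force: [-0.3, 0.3, -0.7]
width: 84.9
gripper_force: 0.0
```

Emit:
move_arm --pt "0 0 -3 0.01 -0.045 0 0.085" --pt "0 0 -3 0.01 -0.045 0 0.085" --pt "0 0 -3 0.01 -0.045 0.0 0.085" --pt "0 0 -3 0.01 -0.045 0.0 0.085" --pt "0 0 -3 0.01 -0.045 0 0.085"

```text
clock: 15.65
eef_pos: [644.6, -42.2, 316.0]
tool_rot: [3.141, -0.0, 1.313]
force: [0.2, -0.6, 0.3]
width: 85.1
gripper_force: 0.0
```

```bash
python3 - <<'E'
from h import *
s=telemetry.read_state();print(s["eef_pos"],np.degrees(s["tool_rot"]),s["force"],s["clock"])
for c in("top","side"):
    eyes.get_image(c);cal=eyes.calibration(c)
    for r in finder.pinpoint(c,"scraper_center"):print(c,r["confidence"],w(cal,r["location"]).round(1))
im,d=eyes.get_image("wrist");cal=eyes.calibration("wrist")
for r in finder.pinpoint("wrist","chip1_center"):print("chip",r["confidence"],w(cal,r["location"]).round(1))
cv2.imwrite("pics/w4.png",im);np.save("pics/w4.npy",d);np.save("pics/w4X.npy",world(cal,d))
E
```

```text
[644.63918028 -42.17080936 315.96772946] [ 1.79990085e+02 -1.54818828e-03  7.52265541e+01] [ 0.21268231 -0.57930543  0.2998937 ] 15.65
top 0.85 [571.2 304.4  39.4]
side 0.56 [564.7 310.9  35.7]
chip 0.49 [651.5 -66.2  12.1]
```

View pics/w4.png

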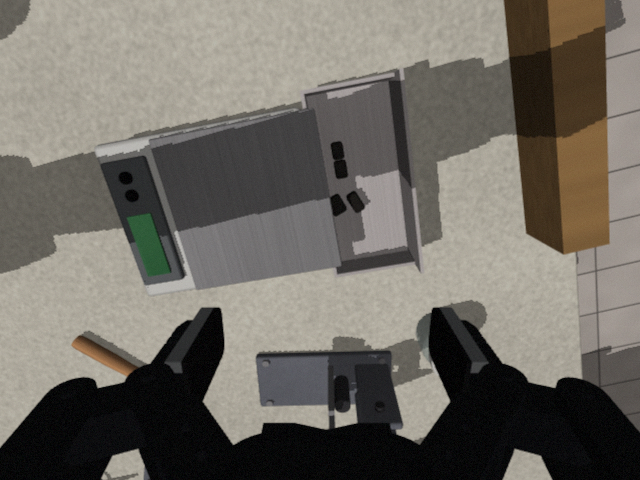

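All four chips lie in the tray at (337,150), (341,168), (338,204) and (355,201), and the scraper stands upright at about (566,310) with its centre about 36 mm up. Next is the lever.

Emit:
move_arm --pt "0 0 -2 -0.02 -0.038 -0.01 0.0" --pt "0 0 -2 -0.02 -0.038 -0.01 0.0" --pt "0 0 -2 -0.02 -0.038 -0.01 0.0" --pt "0 0 -2 -0.02 -0.038 -0.01 0.0" --pt "0 0 -2 -0.02 -0.038 -0.01 0.0"

```text
clock: 16.45
eef_pos: [544.4, -229.4, 265.8]
tool_rot: [3.141, -0.001, 1.143]
force: [-0.8, 0.1, 0.7]
width: 11.7
gripper_force: 0.0
```

Emit:
move_arm --pt "0 0 -2 -0.02 -0.038 -0.02 0.0" --pt "0 0 -2 -0.02 -0.038 -0.02 0.0" --pt "0 0 0 0 0 0 0.0" --pt "0 0 0 0 0 0 0.0" --pt "0 0 0 0 0 0 0.0"

```text
clock: 16.95
eef_pos: [506.4, -303.8, 226.4]
tool_rot: [3.14, -0.002, 1.075]
force: [-0.3, 0.3, -0.0]
width: 0.2
gripper_force: 0.0
```

```bash
python3 - <<'E'
from h import *
s=telemetry.read_state();print(s["eef_pos"],np.degrees(s["tool_rot"]),s["force"],s["width"])
for c in("side","wrist","top"):
    eyes.get_image(c);cal=eyes.calibration(c)
    for n in("lever_box","paddle_top"):
        for r in finder.pinpoint(c,n):print(c,n,round(r["confidence"],2),w(cal,r["location"]).round(1))
E
```

```text
[ 506.41677648 -303.80455133  226.43257253] [ 1.79935000e+02 -1.07030437e-01  6.15697851e+01] [-0.32021991  0.27491608 -0.03754781] 0.21205047203189173
side lever_box 0.8 [ 2.973e+02 -4.508e+02  2.000e-01]
side lever_box 0.75 [ 5.654e+02 -3.266e+02  5.000e-01]
side paddle_top 0.8 [ 260.1 -429.4  121.8]
side paddle_top 0.58 [ 514.7 -311.4  171.1]
wrist lever_box 0.69 [ 564.7 -321.9   -1.6]
wrist paddle_top 0.57 [ 512.3 -313.4  169.1]
top lever_box 0.96 [ 297.6 -448.3   -4. ]
top lever_box 0.9 [ 569.5 -326.3    1.3]
top paddle_top 0.8 [ 518.2 -308.6  167.9]
top paddle_top 0.55 [ 263.4 -430.1  119.7]
```

Emit:
move_arm --pt "0 0 0 -0.003 -0.005 -0.03 0.0" --pt "0 0 0 0 0 -0.025 0.0" --pt "0 0 0 0 0 -0.02 0.0" --pt "0 0 0 0 0 -0.015 0.0" --pt "0 0 0 0 0 0 0.0"

```text
clock: 17.9
eef_pos: [500.8, -311.2, 134.4]
tool_rot: [-3.139, 0.0, 1.071]
force: [-2.0, -0.7, 4.7]
width: -0.3
gripper_force: 1.8
```

Emit:
move_arm --pt "0 0 0 0 0 -0.01 0.0" --pt "0 0 0 0 0 -0.008 0.0" --pt "0 0 0 0 0 0 0.0" --pt "0 0 0 0 0 0 0.0"

```text
clock: 18.3
eef_pos: [501.4, -311.5, 118.5]
tool_rot: [-3.141, 0.0, 1.07]
force: [-3.1, 0.6, 4.8]
width: -0.2
gripper_force: 2.4
```

Emit:
move_arm --pt "0 0 0 0 0 -0.008 0.0" --pt "0 0 0 0 0 -0.003 0.0" --pt "0 0 0 0 0 0 0.0" --pt "0 0 0 0 0 0 0.0" --pt "0 0 0 0 0 0 0.0"

```text
clock: 18.8
eef_pos: [501.7, -311.7, 107.7]
tool_rot: [3.141, 0.0, 1.07]
force: [-2.5, 0.3, 6.3]
width: 0.4
gripper_force: 2.9
```

```bash
python3 - <<'E'
from h import *
s=telemetry.read_state();print(s["eef_pos"],s["force"],s["clock"])
for c in("side","top"):
    im,d=eyes.get_image(c);cal=eyes.calibration(c)
    for n in("paddle_top","scraper_center","jar1_mid"):
        for r in finder.pinpoint(c,n):print(c,n,round(r["confidence"],2),w(cal,r["location"]).round(1))
    if c=="side":cv2.imwrite("pics/s5.png",cv2.resize(im[110:260,290:450],(640,600),interpolation=cv2.INTER_CUBIC))
E
```

```text
[ 501.6612163  -311.71800571  107.74570348] [-2.54852397  0.32180023  6.25367274] 18.8
side paddle_top 0.77 [ 257.5 -432.8  121.4]
side paddle_top 0.58 [ 501.1 -307.1  111.5]
side scraper_center 0.89 [565.1 310.8  34.6]
side scraper_center 0.39 [557.6 -29.   59.3]
side jar1_mid 0.82 [311.4 245.4  39.6]
top paddle_top 0.65 [ 500.5 -306.1  109.3]
top paddle_top 0.41 [ 263.5 -431.1  122.8]
top scraper_center 0.97 [568.8 305.   37.3]
top jar1_mid 0.73 [310.8 243.1  37.9]
top jar1_mid 0.61 [667.2 -19.5  11.4]
```

View pics/s5.png

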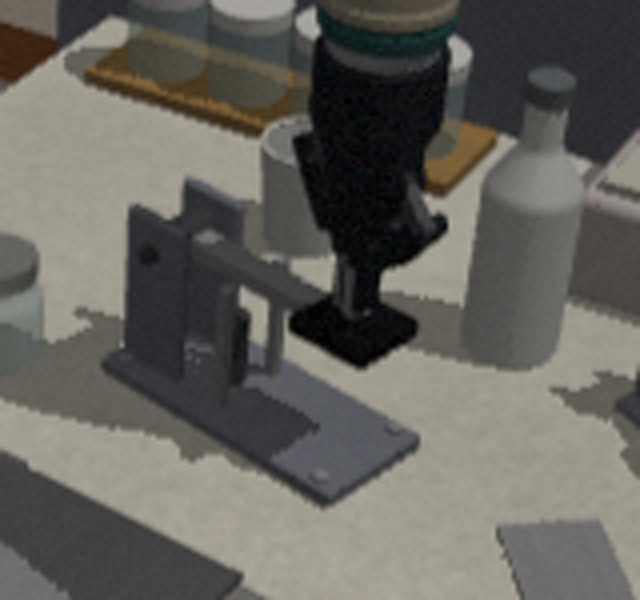

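The lever is level: its bar is in line with the post tops at (230,285) and (270,270) and parallel to the base, pressed with about 6 N. I'll hold it, then hand in.

Emit:
move_arm --pt "0 0 0 0 0 0 0.0" --pt "0 0 0 0 0 0 0.0" --pt "0 0 0 0 0 0 0.0" --pt "0 0 0 0 0 0 0.0" --pt "0 0 0 0 0 0 0.0"

```text
clock: 19.7
eef_pos: [501.7, -311.7, 107.8]
tool_rot: [3.141, 0.0, 1.07]
force: [-2.8, 0.0, 5.4]
width: 0.4
gripper_force: 2.9
```

Emit:
move_arm --pt "0 0 0 0 0 0 0.0" --pt "0 0 0 0 0 0 0.0" --pt "0 0 0 0 0 0 0.0"

```text
clock: 20.0
eef_pos: [501.7, -311.7, 107.8]
tool_rot: [3.141, 0.0, 1.07]
force: [-2.2, -0.3, 4.8]
width: -0.0
gripper_force: 2.9
```

```bash
python3 -c "
from h import *
s=telemetry.read_state();print(s['eef_pos'],s['force']);print(ctrl.finish_job())"
```

```text
[ 501.65808851 -311.71532973  107.79572143] [-2.23960194 -0.34526963  4.75917083]
the job is handed in; nothing more can be done
None
```

I handed the job in at about 20 s, with no verdict returned: all four chips are in the catch tray, the scraper stands upright and let go on the bench, no jar was touched, and the gripper is holding the larger lever level with about 5 N.

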